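# Find the pitch comb that fits the press screw

## Robot

A 7-joint arm with a two-finger parallel gripper is mounted at the origin on a cart in front of the work surface, level with it; the furniture and walls round the work are solid. World frame = base frame: x ahead of the robot, y to its left, z up, the work surface at z = 0. Lengths are in mm, angles in rad, forces in N, time in s.
With the tool pointing down it reaches from about 425 to 1025 mm from the base axis. Payload 9.4 kg.
Tool frame: the origin (TCP) lies midway between the tips of the shut fingers; the grasp point (between the pads) lies behind it (arm.grasp_offset is the z of the grasp point in the tool frame, in mm); z points along the fingers, y is the line along which they close (so a half turn about z gives the same grasp; the last joint's range is limited). The gripper opens to 85 mm and grips with 20 to 120 N. Pads are 22 mm wide; open, the fingers measure 114 mm over their backs; the gripper's body (76 mm by 85 mm) begins 54 mm behind the grasp point. The pads swing forward as they close: fully open they stand 13 mm farther back than shut.
Start: joints at [1.039, 0.599, -0.003, 1.599, 0.002, 0.943, -0.08], TCP at [318.471, -651.307, 231.275] pointing down, gripper open.
Joint ranges: [-2.57, 2.57], [-0.35, 1.97], [-1.29, 1.29], [0.11, 2.56], [-1.05, 4.19], [0.11, 1.86], [-2.63, 2.63]. Speed limits (rad/s): [2.22, 2.22, 3.01, 3.01, 3.14, 3.14, 3.14].

## Interface

Orientations are given as a unit quaternion [w, x, y, z].
In Python, from station import arm gives the robot as it stands. The module is installed in compiled form; this text tells all that it offers.
- The arm moves only by the shell command python3 -m creep 'ROWS' [FORCE]. ROWS is a JSON object of lists of equal length, an entry for each row: "dr": the turn, a rotation vector about the tool's x, y, z in rad, a list of three; "xyz": the shift along the tool's x, y, z in m, a list of three; "fingers": the opening in per cent of the stroke, from 0 (shut) to 100 (fully open). In form: {"dr": [[rx, ry, rz], ...], "xyz": [[tx, ty, tz], ...], "fingers": [fingers, ...]}. A call has 1 to 5 rows; each row shifts and turns the commanded pose from where the row before left it, along the tool's axes as they then stand; what a row does not reach is not made up. A row lasts 1/12 s, in which the tool goes at most 41.7 mm and 7.16 degrees, less where a joint would pass 70% of its speed; a pose out of reach is approached as far as the arm can. A call is refused whole if a number of a shift passes 0.0417 or a number of a turn 0.125, either way. A call with a gripper value outside its range is refused whole. The fingers move at their own pace and stop on an object; FORCE is the grip in N (left out, the last holds). Time passes only in rows, so rows that do not move let the fingers close. It gives the time, the measured TCP pose, the force, the opening and the grip force at its end, in the units of the state.
- arm.sense(): the state, without advancing time (a new reading comes with each control period).
- arm.camera(name): name is "scene" or "top"; returns the picture (420x560x3 uint8, red, green, blue); there is no depth.
- arm.camera_info(name): a dict with "fov_y" (degrees; the focal length in pixels is half the picture's height over the tangent of half this angle, whatever the lens; pixels are square), "cx", "cy" (the principal point, pixels), "world_from_camera" (4x4, takes a point from camera to world coordinates). Camera axes: x right, y up, looking along -z (the intrinsics and any distortion apply to the point x, -y, -z); pixel columns grow to the right and rows downward; lengths in mm; the calibration is good to about 2 mm. A picture is of the moment at which its call begins. camera_info takes no time and is no camera call.
- arm.hand_in(): hands the job in; it is judged then, once.
The state is a dict: "clock": time; "joint_pos": joint angles; "dq": joint speeds; "tau": joint torques, N m; "tcp_pos": TCP position; "ee_rot": TCP orientation; "contact_force": force on the tool from outside, world axes, zero at the start; "moment": the same for the moment, N m; "width": opening from 0.0 (shut) to 1.0 (fully open); "gripper_force": force on a finger pad.
Only numpy, scipy, OpenCV 4.12 (cv2) and the standard library are available. Lean on these libraries where they do the work, as an engineer would, in place of code of your own. Each camera call takes 0.05 s, during which the arm holds its last target. There are 200 camera calls.

## Task

One of the fruit press's three threaded screws lies in its cradle at the front of the worktop, clear of the two spares at the back. Try the pitch combs on its thread one at a time, feeling gently along the thread without forcing (pressing no harder than about 2 kg), and leave the comb that seats fully sitting upright on the front screw near the middle of the thread. Leave the other combs standing upright on the worktop, and do not disturb the small things lying around.

Things in the scene. Friction and masses are not known exactly. Their poses are not given: they have to be found in the camera images.
- screw_1_axis (a point): mid-cradle point on the centre line of a steel press screw, 48 mm over the worktop; y along the screw, z up. Thread 40 mm outside, 29 mm root diameter, 105 mm long, right-handed. Cradle fixed, wood, 66x196 mm; end blocks start 71 mm from the middle, lower than the thread's top. The front screw is the one at x under 0.60 m; spares lie at x over 0.70
- screw_2_axis (a point): as screw_1. The screws' pitches are 9, 12 and 15 mm; which has which is not told. Each screw lies shifted up to 8 mm either way along y in its cradle (stiff, it does not slide), so this point does not tell where the ridges are: find them by feel
- screw_3_axis (a point): as screw_1. A cap with a 60 mm cross bar stands beyond the -y end of each screw, to 120 mm from the middle. Ridges 5.5 mm deep
- comb_fine_grip (a point): point in the handle of the fine pitch comb (two rows of 7 teeth 2.1 mm wide, pitch 9 mm), 40 mm over the tooth tips, 18 mm under the handle's top, 24 mm over the saddle. Steel saddle 66 (y) x 28 (x) x 4.4 mm, teeth 9 mm long under both long edges; black handle on top 12 (x) x 32 (y) mm, 58 mm overall height. y lengthways, z up; half a turn about z gives the same. 0.1 kg; stands on its teeth
- comb_medium_grip (a point): point in the handle of the medium pitch comb (two rows of 5 teeth 3.6 mm wide, pitch 12 mm), 40 mm over the tooth tips, 18 mm under the handle's top, 24 mm over the saddle. Else as the fine comb. Set astride a screw, y along it: lined up on its own pitch it drops till the saddle rests on the ridges, this point 51.5 mm over the centre line, and stays upright when let go
- comb_coarse_grip (a point): point in the handle of the coarse pitch comb (two rows of 4 teeth 5.0 mm wide, pitch 15 mm), 40 mm over the tooth tips, 18 mm under the handle's top, 24 mm over the saddle. Else as the fine comb. Off the grooves by over about 1.5 mm along y, or on a wrong pitch, the tooth tips stop on the ridges and this point stays 57 mm over the screw's centre line
- teaspoon: bystander: steel teaspoon, 139 x 30 x 10 mm, origin at its underside
- match_box: bystander: small flat box, 62 x 45 x 16 mm, origin at its underside
- jam_jar: bystander: glass jar with lid, 66 mm across, 90 mm high, origin at its underside
- garlic: bystander: garlic bulb, 60 mm across, 58 mm high, origin at its underside
Things that resemble listed ones, but are neither listed nor needed, are in the scene too. What is shaped like the part that bears comb_medium_grip but yellow is not meant.

How it is judged:
By the outcome, as a careful person would: the job done as asked, in the order asked, and still so for the second after the job is handed in, with the robot touching nothing.
It also fails if it takes over 72 s, if anything falls off the work surface, if the arm or the gripper's body presses on something with over 40 N, if the wrist force passes 120 N, or if a joint passes its speed limit or range.

## Working session

There is one attempt and no reset: what is moved stays moved. The work goes in short steps, Python scripts to look and compute and a shell command to move; the robot and the scene stay as the last step left them, time stands still between calls to the robot, and variables do not carry over. Pictures are saved under pics/ and viewed, at most 10 in all, crops included, and the job is handed in when it is done.

```bash
mkdir -p pics; python3 - <<'E'
from station import arm
import cv2,numpy as np
for n in("scene","top"):
    cv2.imwrite(f"pics/{n}0.png",arm.camera(n)[:,:,::-1]); i=arm.camera_info(n); print(n,i)
s=arm.sense();print(s,arm.grasp_offset)
E
```

```text
scene {'fov_y': 50.20431448536284, 'cx': 277.6379906348961, 'cy': 210.38301679878947, 'world_from_camera': array([[-9.13186717e-01,  2.67763224e-01, -3.07234237e-01,
         2.25304652e+02],
       [-4.07446350e-01, -6.16126469e-01,  6.74073918e-01,
         7.88212360e+02],
       [-8.80294017e-03,  7.40736816e-01,  6.71737655e-01,
         7.70451445e+02],
       [ 0.00000000e+00,  0.00000000e+00,  0.00000000e+00,
         1.00000000e+00]])}
top {'fov_y': 43.335676289218114, 'cx': 274.34966901479805, 'cy': 216.95865907802647, 'world_from_camera': array([[-9.79912852e-03,  9.95682827e-01, -9.23021431e-02,
         4.03163917e+02],
       [-9.99777251e-01, -8.03002675e-03,  1.95183556e-02,
         8.89269917e+01],
       [ 1.86929028e-02,  9.24728458e-02,  9.95539727e-01,
         1.59599556e+03],
       [ 0.00000000e+00,  0.00000000e+00,  0.00000000e+00,
         1.00000000e+00]])}
{'clock': 0.1, 'joint_pos': array([ 1.03928854,  0.6000458 , -0.00251466,  1.6000346 ,  0.00180793,
        0.94289387, -0.07981386]), 'dq': array([-7.29783483e-05, -2.02059958e-03,  1.46182038e-03, -1.28762555e-03,
        4.12701910e-04,  9.09848559e-05,  1.56422722e-04]), 'tau': array([ 6.66384789e-03, -7.77992177e+01,  1.57079570e+00, -2.58626533e+01,
        1.27088075e-02,  5.53251622e-03,  1.14326025e-05]), 'tcp_pos': array([ 318.27661348, -650.94684382,  230.50869188]), 'ee_rot': array([-6.51112927e-04,  9.74251852e-01,  2.25461423e-01, -2.28427241e-04]), 'contact_force': array([-0.25478021,  0.09480077, -1.17740463]), 'moment': array([-0.06628343, -0.00960953,  0.00201764]), 'gripper_force': 0.0, 'width': 1.0011412862216476} -18.700000000000003
```

View pics/scene0.png

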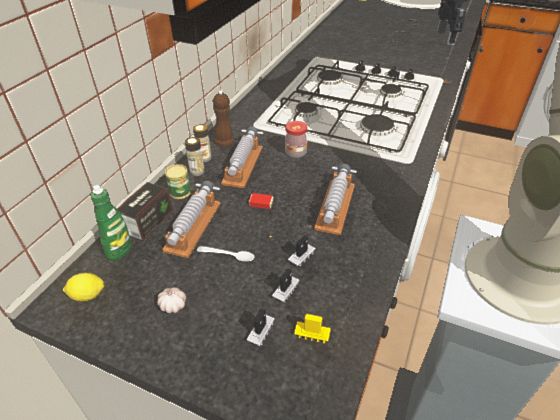

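View pics/top0.png

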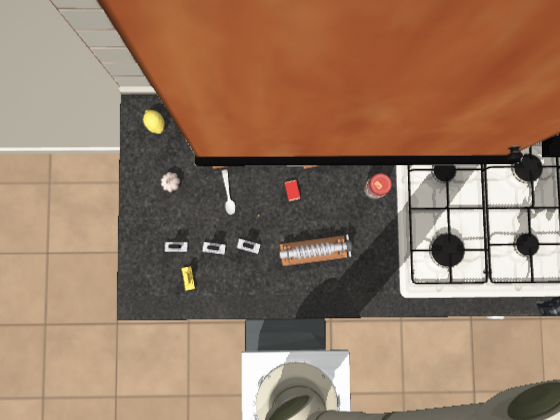

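The scene view shows the front screw at about (336,198), three black-handled combs at (302,252), (286,287) and (261,328), and the yellow decoy at (313,328). In the top view the combs are at (176,246), (214,248) and (248,246), and the screw is at (315,250). Next I'll look at enlarged crops.

```bash
python3 - <<'E'
import cv2,numpy as np
s=cv2.imread("pics/scene0.png");t=cv2.imread("pics/top0.png")
def big(a,k):return cv2.resize(a,None,fx=k,fy=k,interpolation=cv2.INTER_CUBIC)
a=big(s[232:352,235:335],5)
b=big(s[160:240,305:365],7)
c=big(t[225:275,155:355],4)
cv2.imwrite("pics/a.png",a);
d=np.zeros((600,800,3),np.uint8);d[:560,:420]=b[:560,:420]
d2=big(t[230:270,270:360],4);d[:160,430:790]=d2
d3=big(t[235:260,160:265],3.4);d[200:200+d3.shape[0],430:430+d3.shape[1]]=d3
cv2.imwrite("pics/b.png",d)
E
```

```text
(no output)
```

View pics/a.png

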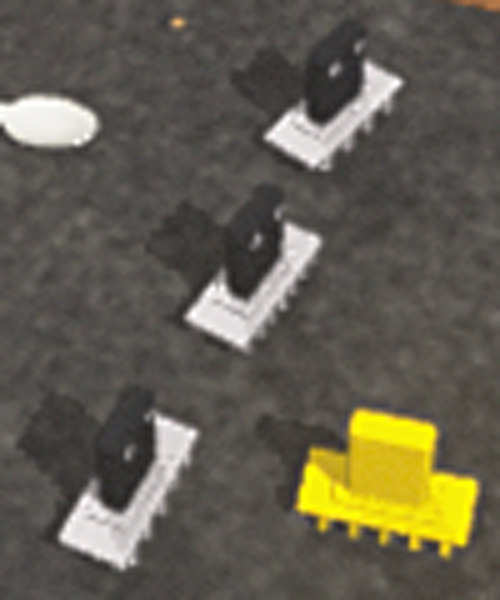

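View pics/b.png

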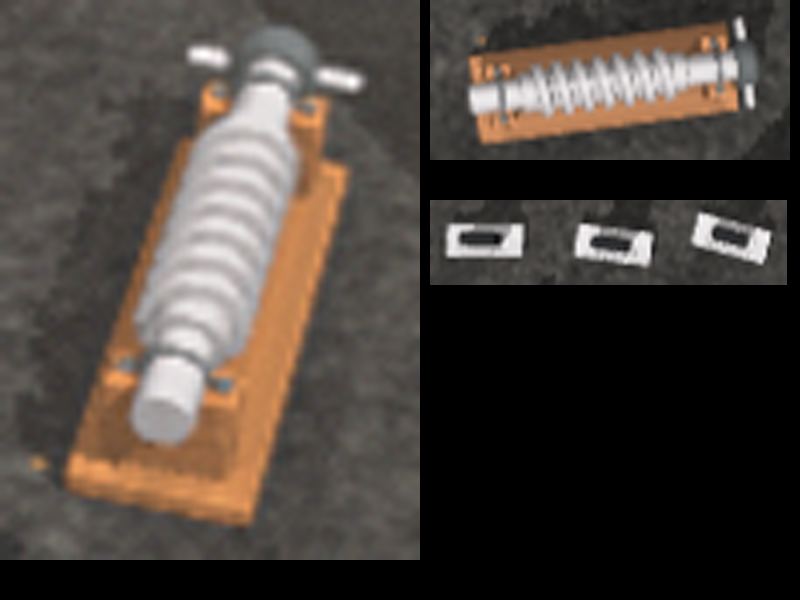

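```bash
cat > h.py <<'E'
import cv2,numpy as np
from station import arm
def cast(n,uv,z):
    i=arm.camera_info(n);M=i["world_from_camera"];f=210/np.tan(np.radians(i["fov_y"]/2))
    uv=np.atleast_2d(np.asarray(uv,float))
    d=np.c_[(uv[:,0]-i["cx"])/f,-(uv[:,1]-i["cy"])/f,-np.ones(len(uv))]@M[:3,:3].T
    o=M[:3,3];return o+d*((z-o[2])/d[:,2])[:,None]
def proj(n,P):
    i=arm.camera_info(n);M=i["world_from_camera"];f=210/np.tan(np.radians(i["fov_y"]/2))
    q=(np.atleast_2d(P)-M[:3,3])@M[:3,:3];return np.c_[i["cx"]-f*q[:,0]/q[:,2],i["cy"]+f*q[:,1]/q[:,2]]
def rect(w):
    (c,s,a)=cv2.minAreaRect(w[:,:2].astype(np.float32)); b=cv2.boxPoints((c,s,a))
    e=[b[1]-b[0],b[2]-b[1]];e=max(e,key=np.linalg.norm)
    return np.array(c),s,np.degrees(np.arctan(-e[0]/e[1])) # yaw of long axis relative to y
E
cat > m.py <<'E'
from h import *
t=cv2.imread("pics/top0.png");s=cv2.imread("pics/scene0.png")
h=cv2.cvtColor(t,cv2.COLOR_BGR2HSV);hs=cv2.cvtColor(s,cv2.COLOR_BGR2HSV)
def blobs(m,n):
    k,l,st,c=cv2.connectedComponentsWithStats(m.astype(np.uint8))
    return [(st[i],c[i],np.argwhere(l==i)[:,::-1]) for i in range(1,k) if st[i][4]>n]
w=(h[...,1]<45)&(h[...,2]>130);w[:235]=0;w[262:]=0;w[:,:160]=0;w[:,268:]=0
for st,c,p in blobs(w,40):
    print("top comb",st,rect(cast("top",p,13.4)))
ws=(hs[...,1]<45)&(hs[...,2]>120);ws[:232]=0;ws[352:]=0;ws[:,:243]=0;ws[:,325:]=0
for st,c,p in blobs(ws,40): print("scene comb",st,rect(cast("scene",p,13.4)))
br=(h[...,0]<16)&(h[...,1]>90)&(h[...,2]>80);br[:228]=0;br[272:]=0;br[:,:270]=0;br[:,360:]=0
p=np.vstack([b[2] for b in blobs(br,20)]);print("plate",rect(cast("top",p,12)))
sc=(h[...,1]<45)&(h[...,2]>110);sc[:228]=0;sc[272:]=0;sc[:,:278]=0;sc[:,342:]=0
p=max(blobs(sc,40),key=lambda b:b[0][4])[2];q=cast("top",p,48)[:,:2]
v,u,_,_=cv2.fitLine(q.astype(np.float32),cv2.DIST_HUBER,0,.01,.01)[:,0],0,0,0
print("screw line",v,np.degrees(np.arctan(-v[0]/v[1])),rect(q),q[:,1].min(),q[:,1].max())
E
python3 m.py
```

```text
top comb [237 239  23  15 163] (array([464.03933716, 137.47711182]), (66.8837661743164, 29.796192169189453), np.float32(-15.440424))
top comb [165 242  23  10 152] (array([463.81170654, 352.21304321]), (65.51702880859375, 26.820486068725586), np.float32(-0.51300645))
top comb [202 242  24  13 166] (array([458.9135437 , 240.37663269]), (66.27330017089844, 29.911893844604492), np.float32(-8.119315))
scene comb [288 244  28  22 222] (array([460.57977295, 140.228302  ]), (68.13294982910156, 34.395790100097656), np.float32(-17.09343))
scene comb [243 251  12  11 103] (array([569.75073242, 194.40606689]), (24.907896041870117, 30.786121368408203), np.float32(27.323185))
scene comb [272 276  27  26 256] (array([456.08474731, 242.97839355]), (68.89661407470703, 32.252689361572266), np.float32(-9.837511))
scene comb [247 314  28  32 316] (array([461.24081421, 354.70111084]), (68.48828125, 31.49823760986328), np.float32(-2.9594626))
plate (array([448.52740479, -56.78407288]), (67.88368225097656, 196.68409729003906), np.float32(7.071846))
screw line [ 1.2442772e-01 -9.9222869e-01  4.4750949e+02 -4.6775993e+01] 7.147708 (array([447.39373779, -46.29553986]), (36.89813232421875, 182.17333984375), np.float32(7.056016)) -136.21007921452093 43.21737378402667
```

```bash
cat > p.py <<'E'
from h import *
c=np.array([448.6,-56.8]);a=np.radians(7.1);d=np.array([-np.sin(a),np.cos(a)]);n=np.array([d[1],-d[0]])
S=np.arange(-42,42.1,1.)
for cam in("scene","top"):
    g=cv2.cvtColor(cv2.imread(f"pics/{cam}0.png"),cv2.COLOR_BGR2GRAY).astype(np.float32)
    for off,z in((-8,65),(0,67),(8,65)):
        P=np.c_[c+S[:,None]*d+off*n,np.full(len(S),z)]
        uv=proj(cam,P).astype(np.float32);v=cv2.remap(g,uv[:,0],uv[:,1],cv2.INTER_CUBIC)[:,0]
        v=(v-np.polyval(np.polyfit(S,v,2),S))*np.hanning(len(S))
        r={p:round(abs(np.sum(v*np.exp(2j*np.pi*S/p)))) for p in(8,9,10,11,12,13,14,15,16,17)}
        print(cam,off,r)
E
python3 p.py
```

```text
scene -8 {8: 13, 9: 11, 10: 27, 11: 28, 12: 110, 13: 318, 14: 483, 15: 543, 16: 509, 17: 421}
scene 0 {8: 16, 9: 13, 10: 8, 11: 33, 12: 179, 13: 373, 14: 508, 15: 535, 16: 472, 17: 364}
scene 8 {8: 15, 9: 9, 10: 18, 11: 28, 12: 29, 13: 95, 14: 156, 15: 182, 16: 177, 17: 153}
top -8 {8: 194, 9: 54, 10: 35, 11: 41, 12: 49, 13: 23, 14: 131, 15: 218, 16: 259, 17: 257}
top 0 {8: 220, 9: 115, 10: 86, 11: 140, 12: 265, 13: 350, 14: 360, 15: 308, 16: 224, 17: 137}
top 8 {8: 37, 9: 74, 10: 53, 11: 26, 12: 161, 13: 415, 14: 620, 15: 697, 16: 657, 17: 552}
```

Along-axis brightness puts the front screw's pitch at 15 mm, so the coarse comb (4 teeth, nearest the screw) should be the one that seats. I'll feel all three to confirm, fine first and coarse last. First, turn the tool.

```bash
cat > go.py <<'E'
import sys
from h import *
from scipy.spatial.transform import Rotation as R
x,y,z,psi=map(float,sys.argv[1:5]);s=arm.sense()
r=R.from_quat(np.roll(s["ee_rot"],-1));M=r.as_matrix()
p=np.radians(psi);ty=np.array([np.cos(p),np.sin(p),0]);tz=np.array([0,0,-1.]);T=np.c_[np.cross(ty,tz),ty,tz]
print("d_tool mm",np.round(M.T@(np.array([x,y,z])-s["tcp_pos"]),1),"d_final-axes",np.round(T.T@(np.array([x,y,z])-s["tcp_pos"]),1),"dr",np.round((r.inv()*R.from_matrix(T)).as_rotvec(),4))
print("t",round(s["clock"],2),"tcp",np.round(s["tcp_pos"],1),"F",np.round(s["contact_force"],1),"w",round(float(s["width"]),3),"gf",round(float(s["gripper_force"]),1))
E
python3 -m creep '{"dr":[[0,0,-0.12],[0,0,-0.12],[0,0,-0.12],[0,0,-0.12]],"xyz":[[0,0,0],[0,0,0],[0,0,0],[0,0,0]],"fingers":[40,40,40,40]}' 30
python3 -m creep '{"dr":[[0,0,-0.12],[0,0,-0.12],[0,0,-0.12],[0,0,-0.12]],"xyz":[[0,0,0],[0,0,0],[0,0,0],[0,0,0]],"fingers":[40,40,40,40]}' 
python3 go.py 520 -80 200 -9
```

```text
clock: 0.43
tcp_pos: [318.4, -651.0, 230.8]
ee_rot: [-0.0, 0.891, 0.453, -0.0]
contact_force: [-0.4, 0.2, -1.0]
width: 0.452
gripper_force: 0.0
clock: 0.77
tcp_pos: [318.3, -651.1, 230.8]
ee_rot: [-0.0, 0.758, 0.652, 0.0]
contact_force: [-0.8, -0.2, 0.0]
width: 0.399
gripper_force: 0.0
d_tool mm [594.8 114.1  31.1] d_final-axes [595.6 109.9  30.8] dr [-0.0006 -0.0006  0.007 ]
t 0.77 tcp [ 318.3 -651.1  230.8] F [-0.8 -0.2  0. ] w 0.399 gf 0.0
```

```bash

python3 -m creep '{"dr":[[0,0,0],[0,0,0],[0,0,0],[0,0,0],[0,0,0]],"xyz":[[0.0396,0.0076,0.002],[0.0396,0.0076,0.002],[0.0396,0.0076,0.002],[0.0396,0.0076,0.002],[0.0396,0.0076,0.002]],"fingers":[40,40,40,40,40]}' >/dev/null
python3 -m creep '{"dr":[[0,0,0],[0,0,0],[0,0,0],[0,0,0],[0,0,0]],"xyz":[[0.0396,0.0076,0.002],[0.0396,0.0076,0.002],[0.0396,0.0076,0.002],[0.0396,0.0076,0.002],[0.0396,0.0076,0.002]],"fingers":[40,40,40,40,40]}' >/dev/null
python3 -m creep '{"dr":[[0,0,0],[0,0,0],[0,0,0],[0,0,0],[0,0,0]],"xyz":[[0.0396,0.0076,0.002],[0.0396,0.0076,0.002],[0.0396,0.0076,0.002],[0.0396,0.0076,0.002],[0.0396,0.0076,0.002]],"fingers":[40,40,40,40,40]}' >/dev/null
python3 go.py 457.5 241 100 -9
```

```text
d_tool mm [ 307.2 -115.2  101. ] d_final-axes [ 307.1 -115.5  101. ] dr [-0.0003  0.0001  0.0009]
t 2.02 tcp [523.5 -80.4 201. ] F [ 0.8  0.1 -0.1] w 0.403 gf 0.0
```

```bash

python3 -m creep '{"dr":[[0,0,0],[0,0,0],[0,0,0],[0,0,0],[0,0,0]],"xyz":[[0.0342,-0.0128,0.0112],[0.0342,-0.0128,0.0112],[0.0342,-0.0128,0.0112],[0.0342,-0.0128,0.0112],[0.0342,-0.0128,0.0112]],"fingers":[40,40,40,40,40]}' >/dev/null
python3 -m creep '{"dr":[[0,0,0],[0,0,0],[0,0,0],[0,0,0],[0,0,0]],"xyz":[[0.0342,-0.0128,0.0112],[0.0342,-0.0128,0.0112],[0.0342,-0.0128,0.0112],[0.034,-0.0128,0.0112],[0,0,0]],"fingers":[40,40,40,40,40]}' >/dev/null
python3 go.py 457.5 241 24 -9
python3 - <<'E'
from h import *
a=cv2.resize(arm.camera("scene")[215:335,215:355,::-1],None,fx=4,fy=4,interpolation=2);cv2.imwrite("pics/c1.png",a)
E
```

```text
d_tool mm [-6.8  3.9 74.8] d_final-axes [-6.5  3.8 74.8] dr [-0.0021 -0.0037  0.011 ]
t 2.85 tcp [454.8 248.   98.8] F [-0.1  0.1  0. ] w 0.398 gf 0.0
```

View pics/c1.png

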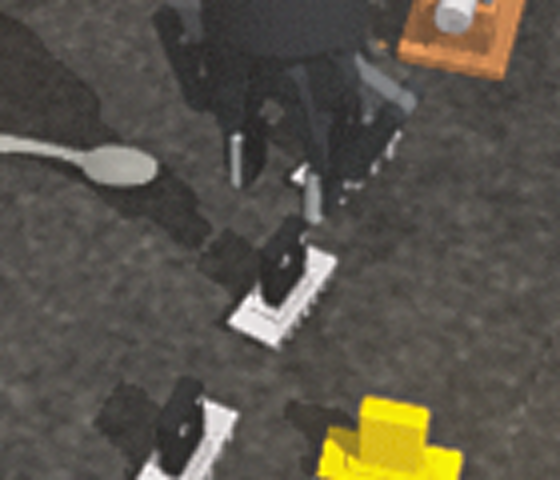

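The open fingers hang above the fine comb's handle, which is at (285,262) in the crop. I'll go down now.

```bash

python3 -m creep '{"dr":[[0,0,0],[0,0,0],[0,0,0]],"xyz":[[0,0,0.03],[0,0,0.02],[0,0,0]],"fingers":[40,40,40]}' >/dev/null
python3 go.py 457.5 241 24 -9
```

```text
d_tool mm [ 3.3  0.9 23.8] d_final-axes [ 3.2  0.8 23.8] dr [-0.0032  0.0035  0.0008]
t 3.15 tcp [456.2 238.   47.8] F [ 0.8  0.4 -0.3] w 0.403 gf 0.0
```

```bash

python3 -m creep '{"dr":[[0,0,0],[0,0,0],[0,0,0]],"xyz":[[0.001,0.001,0.015],[0,0,0.009],[0,0,0]],"fingers":[40,40,40]}' >/dev/null
python3 go.py 457.5 241 24 -9
python3 -m creep '{"dr":[[0,0,0],[0,0,0],[0,0,0],[0,0,0],[0,0,0]],"xyz":[[0,0,0],[0,0,0],[0,0,0],[0,0,0],[0,0,0]],"fingers":[5,5,5,5,5]}' 30 |tail -2
python3 go.py 457.5 241 24 -9
```

```text
d_tool mm [ 1.4 -1.   1.8] d_final-axes [ 1.4 -1.   1.8] dr [-0.0011  0.0013  0.0003]
t 3.4 tcp [458.3 239.5  25.8] F [1.  0.2 0.2] w 0.401 gf 0.0
width: 0.133
gripper_force: 36.0
d_tool mm [ 0.5 -1.4  3.1] d_final-axes [ 0.5 -1.4  3.1] dr [ 0.0007 -0.0004  0.0009]
t 3.82 tcp [458.8 240.3  27.1] F [ 0.2 -0.8  5.2] w 0.133 gf 36.0
```

```bash

python3 -m creep '{"dr":[[0,0,0],[0,0,-0.07],[0,0,-0.07],[0,0,-0.07],[0,0,-0.07]],"xyz":[[0,0,-0.015],[0,0,-0.032],[0,0,-0.032],[0,0,-0.032],[0,0,-0.01]],"fingers":[5,5,5,5,5]}' |tail -2
python3 go.py 448.6 -56.8 110 7.1
```

```text
width: 0.136
gripper_force: 35.2
d_tool mm [-294.1  -48.9   41. ] d_final-axes [-294.2  -47.7   41.6] dr [ 0.0047 -0.0014  0.0035]
t 4.23 tcp [459.6 241.  151.6] F [-0.5  0.5 -1.9] w 0.136 gf 35.2
```

```bash

python3 -m creep '{"dr":[[0,0,0],[0,0,0],[0,0,0],[0,0,0],[0,0,0]],"xyz":[[-0.03,-0.006,0],[-0.037,-0.006,0],[-0.037,-0.006,0],[-0.037,-0.006,0],[-0.037,-0.006,0]],"fingers":[5,5,5,5,5]}' >/dev/null
python3 -m creep '{"dr":[[0,0,0],[0,0,0],[0,0,0],[0,0,0],[0,0,0]],"xyz":[[-0.037,-0.006,0],[-0.037,-0.006,0],[-0.03,-0.004,0.005],[-0.012,-0.002,0.015],[0,0,0.02]],"fingers":[5,5,5,5,5]}' >/dev/null
python3 -m creep '{"dr":[[0,0,0],[0,0,0]],"xyz":[[0,0,0],[0,0,0]],"fingers":[5,5]}' >/dev/null
python3 go.py 448.6 -56.8 93 7.1
python3 - <<'E'
from h import *
a=cv2.resize(arm.camera("scene")[130:250,275:395,::-1],None,fx=4.5,fy=4.5,interpolation=2);b=cv2.resize(arm.camera("top")[220:280,270:360,::-1],None,fx=2.6,fy=2.6);cv2.imwrite("pics/d1.png",cv2.hconcat([a,cv2.copyMakeBorder(b,0,540-b.shape[0],0,0,0)]))
E
```

```text
d_tool mm [ 0.1  2.  14.2] d_final-axes [ 0.1  2.  14.2] dr [-0.002  -0.0003  0.0004]
t 5.23 tcp [446.6 -57.1 107.2] F [-0.   0.4 -0.6] w 0.134 gf 35.0
```

View pics/d1.png

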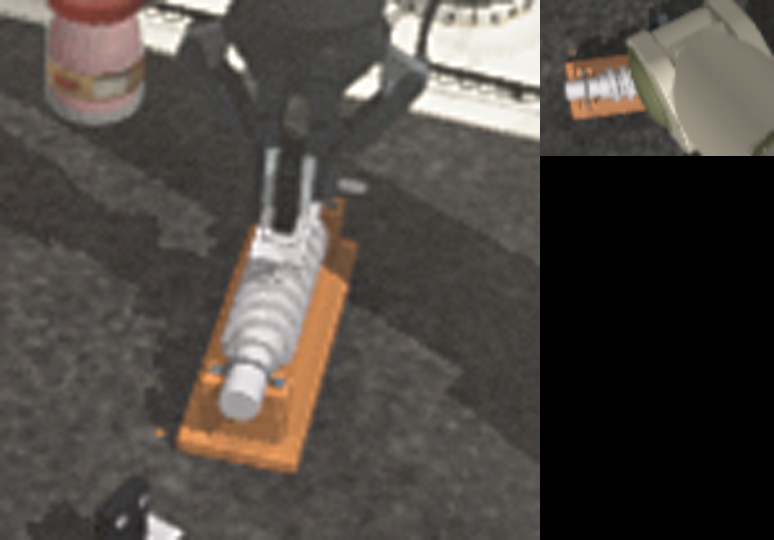

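The comb is held upright over the thread. I'll lower it with small steps, watching the force.

```bash

python3 -m creep '{"dr":[[0,0,0],[0,0,0],[0,0,0]],"xyz":[[0,0.002,0.008],[0,0,0.004],[0,0,0]],"fingers":[5,5,5]}' |sed -n 2,4p
python3 -m creep '{"dr":[[0,0,0],[0,0,0]],"xyz":[[0,0,0.001],[0,0,0.001]],"fingers":[5,5]}' |sed -n 2,4p
python3 -m creep '{"dr":[[0,0,0],[0,0,0]],"xyz":[[0,0,0.001],[0,0,0]],"fingers":[5,5]}' |sed -n 2,4p
```

```text
tcp_pos: [449.3, -56.6, 95.1]
ee_rot: [-0.0, 0.662, 0.75, -0.0]
contact_force: [-0.9, -0.2, -0.6]
tcp_pos: [449.2, -56.9, 93.5]
ee_rot: [0.0, 0.662, 0.75, -0.0]
contact_force: [0.8, -0.8, -1.3]
tcp_pos: [449.2, -57.0, 92.5]
ee_rot: [0.0, 0.662, 0.75, -0.0]
contact_force: [-0.3, 0.5, 0.2]
```

```bash

python3 -m creep '{"dr":[[0,0,0],[0,0,0]],"xyz":[[0,0,0.001],[0,0,0]],"fingers":[5,5]}' |sed -n 2,4p
python3 -m creep '{"dr":[[0,0,0],[0,0,0]],"xyz":[[0,0,0.001],[0,0,0]],"fingers":[5,5]}' |sed -n 2,4p
python3 -m creep '{"dr":[[0,0,0],[0,0,0]],"xyz":[[0,0,0.0005],[0,0,0]],"fingers":[5,5]}' |sed -n 2,4p
```

```text
tcp_pos: [449.4, -56.9, 91.8]
ee_rot: [0.0, 0.662, 0.75, 0.0]
contact_force: [-0.8, 0.7, 8.3]
tcp_pos: [449.6, -56.9, 91.4]
ee_rot: [0.001, 0.662, 0.75, 0.0]
contact_force: [-2.1, 1.6, 17.1]
tcp_pos: [449.7, -56.9, 91.2]
ee_rot: [0.001, 0.662, 0.75, 0.0]
contact_force: [-3.1, 2.2, 23.3]
```

Contact came at TCP z of about 92, which is the unseated height. I'll ease off to about 8 N and slide along one pitch.

```bash

python3 -m creep '{"dr":[[0,0,0],[0,0,0]],"xyz":[[0,0,-0.0013],[0.001,0,0]],"fingers":[5,5]}' |sed -n '2p;4p'
python3 -m creep '{"dr":[[0,0,0],[0,0,0]],"xyz":[[0.001,0,0],[0.001,0,0]],"fingers":[5,5]}' |sed -n '2p;4p'
python3 -m creep '{"dr":[[0,0,0],[0,0,0]],"xyz":[[0.001,0,0],[0.001,0,0]],"fingers":[5,5]}' |sed -n '2p;4p'
python3 -m creep '{"dr":[[0,0,0],[0,0,0]],"xyz":[[0.001,0,0],[0.001,0,0]],"fingers":[5,5]}' |sed -n '2p;4p'
python3 -m creep '{"dr":[[0,0,0],[0,0,0]],"xyz":[[0.001,0,0],[0.001,0,0]],"fingers":[5,5]}' |sed -n '2p;4p'
```

```text
tcp_pos: [449.3, -56.6, 91.9]
contact_force: [0.4, -5.0, 8.4]
tcp_pos: [448.5, -55.3, 91.5]
contact_force: [-2.3, -5.4, 4.8]
tcp_pos: [448.1, -53.7, 91.5]
contact_force: [-0.8, -7.0, 6.0]
tcp_pos: [447.9, -51.7, 91.4]
contact_force: [-1.5, -4.2, 6.5]
tcp_pos: [447.7, -49.8, 91.5]
contact_force: [-1.6, -7.3, 6.3]
```

The fine comb stays high over a full pitch, so it doesn't seat. I'll put it back where it stood.

```bash

python3 -m creep '{"dr":[[0,0,0],[0,0,0]],"xyz":[[0,0,-0.025],[0,0,-0.02]],"fingers":[5,5]}' |sed -n '2p;4p'
python3 go.py 459 240 45 7.1
```

```text
tcp_pos: [447.4, -48.0, 136.4]
contact_force: [0.8, 0.2, -0.4]
d_tool mm [284.3  47.5  91.4] d_final-axes [284.4  47.1  91.4] dr [-0.0025 -0.0004  0.0004]
t 7.42 tcp [447.4 -48.  136.4] F [ 0.8  0.2 -0.4] w 0.13 gf 35.1
```

```bash

python3 -m creep '{"dr":[[0,0,0],[0,0,0],[0,0,0],[0,0,0],[0,0,0]],"xyz":[[0.03,0.006,0],[0.037,0.006,0],[0.037,0.006,0],[0.037,0.006,0],[0.037,0.006,0]],"fingers":[5,5,5,5,5]}' >/dev/null
python3 -m creep '{"dr":[[0,0,0],[0,0,0],[0,0,0],[0,0,0],[0,0,0]],"xyz":[[0.037,0.006,0.005],[0.037,0.006,0.015],[0.025,0.0045,0.03],[0.007,0.001,0.03],[0,0,0.011]],"fingers":[5,5,5,5,5]}' >/dev/null
python3 -m creep '{"dr":[[0,0,0],[0,0,0]],"xyz":[[0,0,0],[0,0,0]],"fingers":[5,5]}' >/dev/null
python3 go.py 459 240 28 7.1
```

```text
d_tool mm [ 0.8 -0.3 16.7] d_final-axes [ 0.7 -0.4 16.7] dr [-0.0019  0.0011  0.0007]
t 8.42 tcp [459.4 239.3  44.7] F [ 0.2  0.3 -1.8] w 0.136 gf 35.1
```

```bash

python3 -m creep '{"dr":[[0,0,0],[0,0,0],[0,0,0],[0,0,0]],"xyz":[[0,0,0.01],[0,0,0.006],[0,0,0],[0,0,0]],"fingers":[5,5,5,5]}' |sed -n '2p;4p'
python3 -m creep '{"dr":[[0,0,0],[0,0,0]],"xyz":[[0,0,0.001],[0,0,0]],"fingers":[5,5]}' |sed -n '2p;4p'
python3 -m creep '{"dr":[[0,0,0],[0,0,0]],"xyz":[[0,0,0.001],[0,0,0]],"fingers":[5,5]}' |sed -n '2p;4p'
```

```text
tcp_pos: [460.3, 239.1, 29.4]
contact_force: [-0.4, -0.3, -0.6]
tcp_pos: [460.3, 239.4, 28.6]
contact_force: [-0.2, 0.0, -1.3]
tcp_pos: [460.2, 239.6, 27.4]
contact_force: [-0.7, 0.2, -0.5]
```

```bash

python3 -m creep '{"dr":[[0,0,0],[0,0,0]],"xyz":[[0,0,0.0008],[0,0,0]],"fingers":[5,5]}' |sed -n '2p;4p'
python3 -m creep '{"dr":[[0,0,0],[0,0,0],[0,0,0],[0,0,0]],"xyz":[[0,0,0],[0,0,0],[0,0,0],[0,0,0]],"fingers":[20,40,40,40]}' |sed -n '2p;4,5p'
python3 -m creep '{"dr":[[0,0,0],[0,0,0.05],[0,0,0.05],[0,0,0.05]],"xyz":[[0,0,-0.02],[0,0,-0.02],[0,0,-0.02],[0,0,-0.015]],"fingers":[40,40,40,40]}' |sed -n '2p;4p'
python3 go.py 462 353.5 102 -1.5
```

```text
tcp_pos: [460.2, 239.6, 27.1]
contact_force: [-1.0, -0.2, 8.1]
tcp_pos: [460.1, 239.6, 26.4]
contact_force: [0.5, 0.6, -1.0]
width: 0.394
tcp_pos: [460.1, 239.6, 102.6]
contact_force: [-0.2, 0.2, -1.0]
d_tool mm [113.9  -1.4   0.7] d_final-axes [113.9  -1.1   0.6] dr [ 0.     -0.0004 -0.0023]
t 9.92 tcp [460.1 239.6 102.6] F [-0.2  0.2 -1. ] w 0.402 gf 0.0
```

```bash

python3 -m creep '{"dr":[[0,0,0],[0,0,0],[0,0,0],[0,0,0],[0,0,0]],"xyz":[[0.03,0,0],[0.037,0,0],[0.032,-0.001,0],[0.015,0,0.01],[0,0,0.02]],"fingers":[40,40,40,40,40]}' >/dev/null
python3 -m creep '{"dr":[[0,0,0],[0,0,0],[0,0,0],[0,0,0],[0,0,0]],"xyz":[[0,0,0.02],[0,0,0.018],[0,0,0.008],[0,0,0],[0,0,0]],"fingers":[40,40,40,40,40]}' >/dev/null
python3 go.py 462 353.5 27 -1.5
python3 -m creep '{"dr":[[0,0,0],[0,0,0],[0,0,0],[0,0,0],[0,0,0]],"xyz":[[0,0,0],[0,0,0],[0,0,0],[0,0,0],[0,0,0]],"fingers":[5,5,5,5,5]}' 30 >/dev/null
python3 go.py 462 353.5 27 -1.5
```

```text
d_tool mm [ 0.   0.1 -1.6] d_final-axes [ 0.   0.1 -1.6] dr [-0.0006  0.0006  0.0003]
t 10.75 tcp [461.9 353.5  25.4] F [ 0.8 -0.3 -0.8] w 0.4 gf 0.0
d_tool mm [-0.3 -0.6 -0.7] d_final-axes [-0.3 -0.6 -0.7] dr [ 0.0012 -0.0009 -0.0001]
t 11.17 tcp [462.6 353.8  26.3] F [-0.4 -0.2  6.7] w 0.135 gf 36.5
```

```bash

python3 -m creep '{"dr":[[0,0,0],[0,0,-0.05],[0,0,-0.05],[0,0,-0.05]],"xyz":[[0,0,-0.02],[0,0,-0.032],[0,0,-0.032],[0,0,-0.03]],"fingers":[5,5,5,5]}' |tail -2
python3 go.py 449 -61 96 7.1
```

```text
width: 0.134
gripper_force: 35.3
d_tool mm [-409.4  -65.    45.2] d_final-axes [-409.6  -63.9   44.9] dr [-0.0003  0.0005  0.0028]
t 11.5 tcp [461.7 353.3 140.9] F [ 0.8  0.1 -1. ] w 0.134 gf 35.3
```

```bash

python3 -m creep '{"dr":[[0,0,0],[0,0,0],[0,0,0],[0,0,0],[0,0,0]],"xyz":[[-0.03,-0.006,0],[-0.039,-0.006,0],[-0.039,-0.006,0],[-0.039,-0.006,0],[-0.039,-0.006,0]],"fingers":[5,5,5,5,5]}' >/dev/null
python3 -m creep '{"dr":[[0,0,0],[0,0,0],[0,0,0],[0,0,0],[0,0,0]],"xyz":[[-0.039,-0.006,0],[-0.039,-0.006,0],[-0.039,-0.006,0],[-0.039,-0.006,0],[-0.039,-0.006,0]],"fingers":[5,5,5,5,5]}' >/dev/null
python3 -m creep '{"dr":[[0,0,0],[0,0,0],[0,0,0],[0,0,0],[0,0,0]],"xyz":[[-0.02,-0.003,0.005],[-0.008,-0.001,0.015],[0,0,0.02],[0,0,0.003],[0,0,0]],"fingers":[5,5,5,5,5]}' >/dev/null
python3 go.py 449 -61 92 7.1
```

```text
d_tool mm [-1.   0.4  3.9] d_final-axes [-1.   0.4  3.9] dr [-0.0023 -0.0003  0.0004]
t 12.75 tcp [448.5 -60.1  95.9] F [-0.3  0.2 -1. ] w 0.135 gf 35.2
```

```bash

python3 -m creep '{"dr":[[0,0,0],[0,0,0],[0,0,0]],"xyz":[[0,0,0.002],[0,0,0.0015],[0,0,0]],"fingers":[5,5,5]}' |sed -n '2p;4p'
python3 -m creep '{"dr":[[0,0,0],[0,0,0]],"xyz":[[0,0,0.0008],[0,0,0]],"fingers":[5,5]}' |sed -n '2p;4p'
python3 -m creep '{"dr":[[0,0,0],[0,0,0]],"xyz":[[0,0,0.0005],[0,0,0]],"fingers":[5,5]}' |sed -n '2p;4p'
```

```text
tcp_pos: [449.5, -59.8, 93.4]
contact_force: [0.4, 0.2, -0.8]
tcp_pos: [449.3, -60.0, 92.5]
contact_force: [0.5, -0.4, -0.9]
tcp_pos: [449.2, -60.2, 91.8]
contact_force: [-0.4, 0.5, -0.4]
```

```bash

python3 -m creep '{"dr":[[0,0,0],[0,0,0]],"xyz":[[0,0,0.0006],[0,0,0]],"fingers":[5,5]}' |sed -n '2p;4p'
python3 -m creep '{"dr":[[0,0,0],[0,0,0]],"xyz":[[0,0,0.0005],[0,0,0]],"fingers":[5,5]}' |sed -n '2p;4p'
python3 -m creep '{"dr":[[0,0,0],[0,0,0]],"xyz":[[0,0,0.0003],[0,0,0]],"fingers":[5,5]}' |sed -n '2p;4p'
```

```text
tcp_pos: [449.3, -60.2, 91.2]
contact_force: [0.1, -1.2, 3.7]
tcp_pos: [449.4, -60.3, 90.9]
contact_force: [-0.8, -0.9, 9.8]
tcp_pos: [449.4, -60.3, 90.8]
contact_force: [-1.6, -0.2, 12.4]
```

```bash

python3 -m creep '{"dr":[[0,0,0],[0,0,0]],"xyz":[[0.001,0,-0.0002],[0.001,0,0]],"fingers":[5,5]}' |sed -n '2p;4p'
python3 -m creep '{"dr":[[0,0,0],[0,0,0]],"xyz":[[0.001,0,0],[0.001,0,0]],"fingers":[5,5]}' |sed -n '2p;4p'
python3 -m creep '{"dr":[[0,0,0],[0,0,0]],"xyz":[[0.001,0,0],[0.001,0,0]],"fingers":[5,5]}' |sed -n '2p;4p'
python3 -m creep '{"dr":[[0,0,0],[0,0,0]],"xyz":[[0.001,0,0],[0.001,0,0]],"fingers":[5,5]}' |sed -n '2p;4p'
python3 -m creep '{"dr":[[0,0,0],[0,0,0]],"xyz":[[0.001,0,0],[0.001,0,0]],"fingers":[5,5]}' |sed -n '2p;4p'
python3 -m creep '{"dr":[[0,0,0],[0,0,0],[0,0,0]],"xyz":[[0.001,0,0],[0.001,0,0],[0,0,0]],"fingers":[5,5,5]}' |sed -n '2p;4p'
```

```text
tcp_pos: [448.9, -59.2, 90.9]
contact_force: [-1.3, -4.7, 4.7]
tcp_pos: [448.4, -57.6, 90.7]
contact_force: [-0.7, -6.3, 5.5]
tcp_pos: [448.0, -55.5, 90.6]
contact_force: [-1.0, -5.5, 4.1]
tcp_pos: [447.8, -53.6, 90.6]
contact_force: [-0.4, -5.9, 6.3]
tcp_pos: [447.6, -51.8, 90.6]
contact_force: [-1.0, -6.2, 7.1]
tcp_pos: [447.3, -49.4, 90.7]
contact_force: [-0.5, -5.8, 5.9]
```

The medium comb doesn't drop either, so I'll return it.

```bash

python3 -m creep '{"dr":[[0,0,0],[0,0,0]],"xyz":[[0,0,-0.025],[0,0,-0.025]],"fingers":[5,5]}' |sed -n '2p;4p'
python3 go.py 462 354 45 7.1
```

```text
tcp_pos: [446.7, -47.9, 140.1]
contact_force: [0.2, 0.9, -1.1]
d_tool mm [396.8  65.5  95.2] d_final-axes [397.   64.8  95.1] dr [-0.0034 -0.0009  0.0009]
t 15.08 tcp [446.7 -47.9 140.1] F [ 0.2  0.9 -1.1] w 0.134 gf 35.2
```

```bash

python3 -m creep '{"dr":[[0,0,0],[0,0,0],[0,0,0],[0,0,0],[0,0,0]],"xyz":[[0.03,0.006,0],[0.038,0.006,0],[0.038,0.006,0],[0.038,0.006,0],[0.038,0.006,0]],"fingers":[5,5,5,5,5]}' >/dev/null
python3 -m creep '{"dr":[[0,0,0],[0,0,0],[0,0,0],[0,0,0],[0,0,0]],"xyz":[[0.038,0.006,0],[0.038,0.006,0],[0.038,0.006,0],[0.038,0.006,0.005],[0.038,0.006,0.01]],"fingers":[5,5,5,5,5]}' >/dev/null
python3 -m creep '{"dr":[[0,0,0],[0,0,0],[0,0,0],[0,0,0],[0,0,0]],"xyz":[[0.02,0.004,0.02],[0.005,0.001,0.03],[0,0,0.025],[0,0,0.005],[0,0,0]],"fingers":[5,5,5,5,5]}' >/dev/null
python3 go.py 462 354 27 7.1
```

```text
d_tool mm [ 1.1  0.4 16.7] d_final-axes [ 1.   0.3 16.7] dr [-0.0034  0.0023  0.0008]
t 16.33 tcp [461.8 352.9  43.7] F [ 0.1 -0.7  0. ] w 0.139 gf 35.2
```

```bash

python3 -m creep '{"dr":[[0,0,0],[0,0,0],[0,0,0],[0,0,0]],"xyz":[[0,0,0.009],[0,0,0.006],[0,0,0],[0,0,0]],"fingers":[5,5,5,5]}' |sed -n '2p;4p'
python3 -m creep '{"dr":[[0,0,0],[0,0,0]],"xyz":[[0,0,0.0012],[0,0,0]],"fingers":[5,5]}' |sed -n '2p;4p'
```

```text
tcp_pos: [463.4, 353.5, 31.0]
contact_force: [0.3, 0.0, -0.8]
tcp_pos: [463.4, 353.7, 29.8]
contact_force: [-0.1, -0.5, -0.9]
```

```bash

python3 -m creep '{"dr":[[0,0,0],[0,0,0],[0,0,0],[0,0,0]],"xyz":[[0,0,0.0012],[0,0,0.0008],[0,0,0],[0,0,0]],"fingers":[5,5,5,5]}' |sed -n '2p;4p'
python3 -m creep '{"dr":[[0,0,0],[0,0,0]],"xyz":[[0,0,0.0008],[0,0,0]],"fingers":[5,5]}' |sed -n '2p;4p'
```

```text
tcp_pos: [463.0, 353.7, 27.3]
contact_force: [0.0, 0.2, -1.1]
tcp_pos: [463.1, 353.7, 26.4]
contact_force: [-0.1, 0.1, -0.8]
```

```bash

python3 -m creep '{"dr":[[0,0,0],[0,0,0]],"xyz":[[0,0,0.0006],[0,0,0]],"fingers":[5,5]}' |sed -n '2p;4p'
python3 -m creep '{"dr":[[0,0,0],[0,0,0],[0,0,0],[0,0,0]],"xyz":[[0,0,0],[0,0,0],[0,0,0],[0,0,0]],"fingers":[20,40,40,40]}' |sed -n '2p;4,5p'
python3 -m creep '{"dr":[[0,0,0],[0,0,0.1],[0,0,0.1],[0,0,0.1],[0,0,0.1]],"xyz":[[0,0,-0.02],[0,0,-0.03],[0,0,-0.03],[0,0,-0.02],[0,0,0]],"fingers":[40,40,40,40,40]}' |sed -n '2p;4p'
python3 go.py 462.5 138.5 100 -16
```

```text
tcp_pos: [463.1, 353.7, 26.3]
contact_force: [-1.0, -0.9, 5.1]
tcp_pos: [463.0, 353.7, 25.8]
contact_force: [0.0, 0.9, 0.0]
width: 0.398
tcp_pos: [464.6, 354.9, 129.9]
contact_force: [-0.0, 0.9, -0.5]
d_tool mm [-208.6   58.    29. ] d_final-axes [-208.6   57.7   29.9] dr [ 0.0028 -0.0051 -0.0021]
t 18.25 tcp [464.6 354.9 129.9] F [-0.   0.9 -0.5] w 0.396 gf 0.0
```

```bash

python3 -m creep '{"dr":[[0,0,0],[0,0,0],[0,0,0],[0,0,0],[0,0,0]],"xyz":[[-0.03,0.0086,0],[-0.038,0.0108,0],[-0.038,0.0108,0],[-0.038,0.0108,0],[-0.038,0.0108,0]],"fingers":[40,40,40,40,40]}' >/dev/null
python3 -m creep '{"dr":[[0,0,0],[0,0,0],[0,0,0],[0,0,0],[0,0,0]],"xyz":[[-0.02,0.006,0.01],[-0.005,0.001,0.02],[0,0,0.02],[0,0,0],[0,0,0]],"fingers":[40,40,40,40,40]}' >/dev/null
python3 go.py 462.5 138.5 26 -16
```

```text
d_tool mm [ 0.  -0.1 49.4] d_final-axes [-0.  -0.2 49.4] dr [-0.0017  0.0013  0.0036]
t 19.08 tcp [462.7 138.5  75.4] F [0.7 0.2 1.7] w 0.405 gf 0.0
```

```bash
python3 - <<'E'
from h import *
a=cv2.resize(arm.camera("scene")[200:345,215:365,::-1],None,fx=4,fy=4,interpolation=2);cv2.imwrite("pics/c2.png",a)
E
```

```text
(no output)
```

View pics/c2.png

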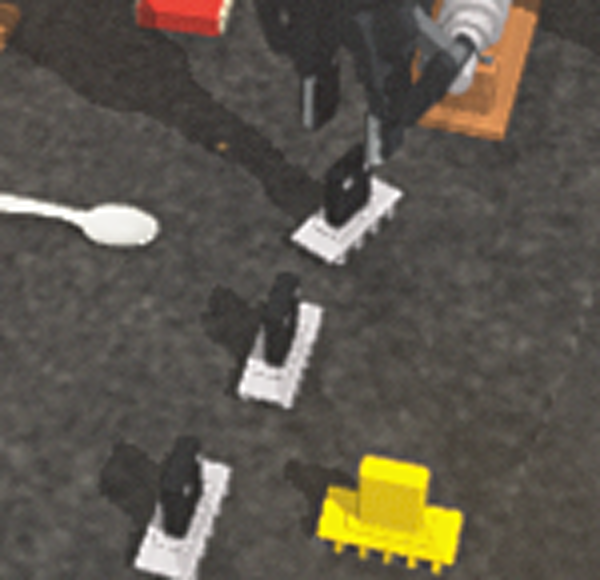

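The fine comb (280,355) and the medium comb (185,520) are both upright. The gripper straddles the coarse comb at (347,195), so I'll grasp it.

```bash

python3 -m creep '{"dr":[[0,0,0],[0,0,0],[0,0,0],[0,0,0],[0,0,0]],"xyz":[[0,0,0.02],[0,0,0.02],[0,0,0.009],[0,0,0],[0,0,0]],"fingers":[40,40,40,40,40]}' >/dev/null
python3 go.py 462.5 138.5 26 -16
python3 -m creep '{"dr":[[0,0,0],[0,0,0],[0,0,0],[0,0,0],[0,0,0]],"xyz":[[0,0,0],[0,0,0],[0,0,0],[0,0,0],[0,0,0]],"fingers":[5,5,5,5,5]}' 30 >/dev/null
python3 go.py 462.5 138.5 26 -16
python3 -m creep '{"dr":[[0,0,0],[0,0,-0.1],[0,0,-0.1],[0,0,-0.1],[0,0,-0.1]],"xyz":[[0,0,-0.02],[0,0,-0.03],[0,0,-0.03],[0,0,-0.03],[0,0,0]],"fingers":[5,5,5,5,5]}' |tail -2
python3 go.py 449 -61 97 7.1
```

```text
d_tool mm [-0.5 -0.6  1.3] d_final-axes [-0.5 -0.6  1.3] dr [-0.0002  0.0004  0.004 ]
t 19.55 tcp [463.2 138.9  27.3] F [-0.5  0.7  0. ] w 0.401 gf 0.0
d_tool mm [-0.5 -1.1  1.9] d_final-axes [-0.5 -1.1  1.9] dr [ 0.0013 -0.0011  0.0032]
t 19.97 tcp [463.7 138.7  27.9] F [-1.   0.8  7.9] w 0.136 gf 33.6
width: 0.13
gripper_force: 32.4
d_tool mm [-196.2  -41.9   44.5] d_final-axes [-196.4  -40.7   44.9] dr [ 0.0072 -0.0005  0.0046]
t 20.38 tcp [465.1 138.9 141.9] F [ 0.2 -0.4 -1.1] w 0.13 gf 32.4
```

```bash

python3 -m creep '{"dr":[[0,0,0],[0,0,0],[0,0,0],[0,0,0],[0,0,0]],"xyz":[[-0.03,-0.0065,0],[-0.038,-0.008,0],[-0.038,-0.008,0],[-0.038,-0.008,0],[-0.038,-0.0075,0]],"fingers":[5,5,5,5,5]}' >/dev/null
python3 -m creep '{"dr":[[0,0,0],[0,0,0],[0,0,-0.004],[0,0,0],[0,0,0]],"xyz":[[-0.014,-0.0025,0.008],[0,0,0.015],[0,0,0.02],[0,0,0],[0,0,0]],"fingers":[5,5,5,5,5]}' >/dev/null
python3 -m creep '{"dr":[[0,0,0]],"xyz":[[0,0,0]],"fingers":[5]}' >/dev/null
python3 go.py 449.2 -61 93 7.1
```

```text
d_tool mm [-0.5  2.   1.1] d_final-axes [-0.5  2.   1.1] dr [-0.0004  0.      0.0045]
t 21.3 tcp [447.1 -60.7  94.1] F [ 0.   0.4 -1.1] w 0.134 gf 32.5
```

```bash

python3 -m creep '{"dr":[[0,0,0.004],[0,0,0]],"xyz":[[0,0.002,0.0008],[0,0,0]],"fingers":[5,5]}' |sed -n '2p;4p'
python3 -m creep '{"dr":[[0,0,0],[0,0,0]],"xyz":[[0,0,0.0008],[0,0,0]],"fingers":[5,5]}' |sed -n '2p;4p'
python3 -m creep '{"dr":[[0,0,0],[0,0,0]],"xyz":[[0,0,0.0006],[0,0,0]],"fingers":[5,5]}' |sed -n '2p;4p'
```

```text
tcp_pos: [449.7, -60.5, 93.5]
contact_force: [-0.0, 0.6, -0.6]
tcp_pos: [449.3, -60.8, 92.6]
contact_force: [-0.5, -0.7, 3.2]
tcp_pos: [449.4, -60.8, 92.2]
contact_force: [-1.2, -0.1, 10.8]
```

```bash

for i in 1; do
python3 -m creep '{"dr":[[0,0,0],[0,0,0]],"xyz":[[0.001,0,0],[0.0008,0,0]],"fingers":[5,5]}' |sed -n '2p;4p'
python3 -m creep '{"dr":[[0,0,0],[0,0,0]],"xyz":[[0.0008,0,0],[0.0008,0,0]],"fingers":[5,5]}' |sed -n '2p;4p'
python3 -m creep '{"dr":[[0,0,0],[0,0,0]],"xyz":[[0.0008,0,0],[0.0008,0,0]],"fingers":[5,5]}' |sed -n '2p;4p'
done
```

```text
tcp_pos: [449.0, -59.7, 92.2]
contact_force: [-1.5, -4.5, 9.2]
tcp_pos: [448.8, -59.0, 92.2]
contact_force: [-0.3, -7.5, 10.4]
tcp_pos: [448.4, -58.0, 92.2]
contact_force: [-0.5, -9.3, 10.5]
```

```bash

python3 -m creep '{"dr":[[0,0,0],[0,0,0]],"xyz":[[0.0008,0,0],[0.0006,0,0]],"fingers":[5,5]}' |sed -n '2p;4p'
python3 -m creep '{"dr":[[0,0,0],[0,0,0]],"xyz":[[0.0008,0,0],[0.0006,0,0]],"fingers":[5,5]}' |sed -n '2p;4p'
python3 -m creep '{"dr":[[0,0,0],[0,0,0]],"xyz":[[0.0008,0,0],[0.0006,0,0]],"fingers":[5,5]}' |sed -n '2p;4p'
```

```text
tcp_pos: [448.1, -56.7, 92.2]
contact_force: [-0.8, -9.0, 9.3]
tcp_pos: [447.7, -55.1, 92.1]
contact_force: [-2.0, -8.2, 7.6]
tcp_pos: [447.4, -53.2, 92.0]
contact_force: [-1.1, -1.9, -1.3]
```

The vertical force vanished at y of about -53, which means a groove. I'll lower gently.

```bash

python3 -m creep '{"dr":[[0,0,0],[0,0,0]],"xyz":[[0,0,0.001],[0,0,0]],"fingers":[5,5]}' |sed -n '2p;4p'
python3 -m creep '{"dr":[[0,0,0],[0,0,0]],"xyz":[[0,0,0.001],[0,0,0]],"fingers":[5,5]}' |sed -n '2p;4p'
```

```text
tcp_pos: [448.2, -51.5, 90.6]
contact_force: [-0.4, 0.6, -0.9]
tcp_pos: [448.2, -51.4, 89.5]
contact_force: [0.5, 0.8, -1.0]
```

```bash

python3 -m creep '{"dr":[[0,0,0],[0,0,0]],"xyz":[[0,0,0.001],[0,0,0]],"fingers":[5,5]}' |sed -n '2p;4p'
python3 -m creep '{"dr":[[0,0,0],[0,0,0]],"xyz":[[0,0,0.001],[0,0,0]],"fingers":[5,5]}' |sed -n '2p;4p'
python3 -m creep '{"dr":[[0,0,0],[0,0,0]],"xyz":[[0,0,0.0006],[0,0,0]],"fingers":[5,5]}' |sed -n '2p;4p'
```

```text
tcp_pos: [448.1, -51.5, 88.5]
contact_force: [0.2, 0.1, -0.7]
tcp_pos: [448.2, -51.6, 87.6]
contact_force: [1.1, 0.2, 0.6]
tcp_pos: [448.3, -51.6, 87.3]
contact_force: [-0.8, 0.5, 6.4]
```

It bottoms at about 87.3, some 5 mm lower than before, so it's seated. I'll release it and back away.

```bash

python3 -m creep '{"dr":[[0,0,0],[0,0,0]],"xyz":[[0,0,0.0003],[0,0,0]],"fingers":[5,5]}' |sed -n '2p;4p'
python3 -m creep '{"dr":[[0,0,0],[0,0,0],[0,0,0],[0,0,0]],"xyz":[[0,0,0],[0,0,0],[0,0,0],[0,0,0]],"fingers":[18,40,40,40]}' |sed -n '2p;4,5p'
python3 -m creep '{"dr":[[0,0,0],[0,0,0],[0,0,0],[0,0,0],[0,0,0]],"xyz":[[0,0,-0.01],[0,0,-0.025],[0,0,-0.03],[0,0,-0.035],[0,0,-0.03]],"fingers":[40,40,40,40,40]}' |sed -n '2p;4p'
python3 -m creep '{"dr":[[0,0,0],[0,0,0],[0,0,0],[0,0,0],[0,0,0]],"xyz":[[-0.03,0.01,-0.01],[-0.038,0.01,0],[-0.038,0.01,0],[-0.038,0.01,0],[-0.02,0.005,0]],"fingers":[40,40,40,40,40]}' |sed -n '1,2p;4p'
python3 -m creep '{"dr":[[0,0,0],[0,0,0]],"xyz":[[0,0,0],[0,0,0]],"fingers":[40,40]}' >/dev/null
python3 - <<'E'
from h import *
s=arm.camera("scene")[:,:,::-1];t=arm.camera("top")[:,:,::-1]
a=cv2.resize(s[130:350,235:375],None,fx=2.7,fy=2.7,interpolation=2);b=cv2.resize(t[225:275,155:365],None,fx=2,fy=2,interpolation=2)
cv2.imwrite("pics/f.png",cv2.hconcat([a,cv2.copyMakeBorder(b[:,:400],0,a.shape[0]-100,0,0,0)]))
cv2.imwrite("pics/fs.png",s)
E
```

```text
tcp_pos: [448.3, -51.6, 87.2]
contact_force: [-1.6, 0.1, 9.4]
tcp_pos: [448.1, -51.6, 86.7]
contact_force: [0.0, -1.0, -0.3]
width: 0.398
tcp_pos: [447.8, -51.3, 218.4]
contact_force: [1.1, -0.1, -1.1]
clock: 24.97
tcp_pos: [513.9, -213.7, 226.7]
contact_force: [0.7, 0.2, 0.3]
```

View pics/f.png

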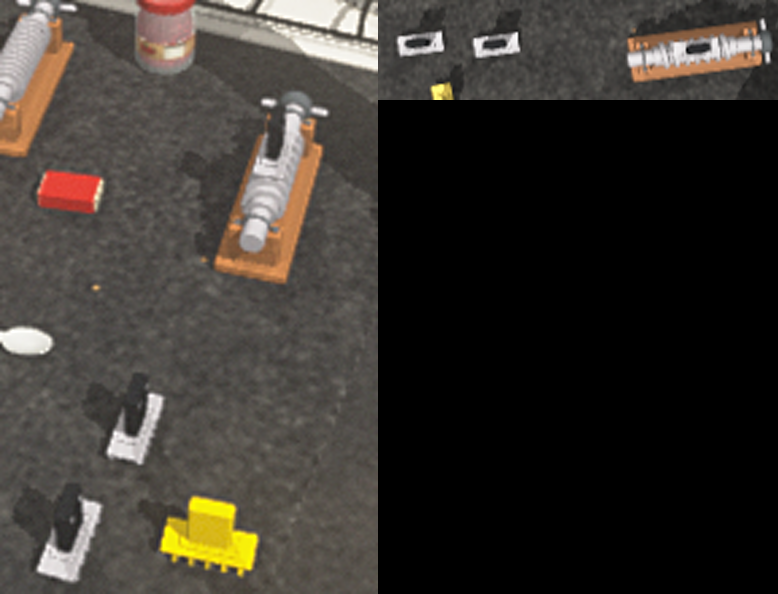

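The coarse comb sits upright mid-thread, at (275,140) in the scene crop. The other two stand at (135,420) and (70,530), and the other objects are undisturbed.

```bash
python3 -c "
from station import arm;print(arm.hand_in())"
```

```text
the job is handed in; nothing more can be done
None
```

The coarse 15 mm comb seated fully and stands upright near the middle of the front screw. The fine and medium combs did not seat and stand upright on the worktop; the job is handed in at about 25 s. One slip: the first touch with the fine comb briefly reached about 23 N, just over the 2 kg guide, before I eased it off.

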